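# Run the copy-stand carriage to the index and stop it there

## Robot

A 7-joint arm with a two-finger parallel gripper is mounted at the origin on the work surface. World frame = base frame: x ahead of the robot, y to its left, z up, the work surface at z = 0. Lengths are in m, angles in rad, forces in N, time in s.
With the tool pointing down it reaches from about 0.425 to 1.025 m from the base axis. Payload 9.4 kg.
Tool frame: the origin (TCP) lies at the centre of the arm's flange, where the gripper is bolted on; the fingertips stand 173 mm ahead of it and the grasp point (between the pads) lies 155 mm ahead of it; z points along the fingers, y is the direction in which the jaws open and shut (so a half turn about z gives the same grasp; the last joint's range is limited). The gripper opens to 85 mm and grips with 20 to 120 N. Pads are 22 mm wide; open, the fingers measure 114 mm over their backs; the gripper's body (76 mm by 85 mm) begins 54 mm behind the grasp point. The pads swing forward as they close: fully open they stand 13 mm farther back than shut.
Start: joints at [1.115, 0.599, -0.003, 1.599, 0.002, 0.943, -0.08], TCP at [0.268, -0.674, 0.405] pointing down, gripper open.
Joint ranges: [-2.57, 2.57], [-0.35, 1.97], [-1.29, 1.29], [0.11, 2.56], [-1.05, 4.19], [0.11, 1.86], [-2.63, 2.63]. Speed limits (rad/s): [2.22, 2.22, 3.01, 3.01, 3.14, 3.14, 3.14].

## Interface

Orientations are given as a unit quaternion [x, y, z, w].
In Python, from workcell import r gives the robot as it stands.
- The arm moves only by the tool carry_out, never from a script. Its argument "increments" is a list that holds one entry, the list of rows, each a list of 5 numbers: the shift along the world's x, y, z in mm, then the turn about the world's z in degrees, then the gripper's target within -1 to 1 (shut at 1, half-way at 0, fully open at -1). A call has 1 to 12 rows; each row shifts and turns the commanded pose from where the row before left it; what a row does not reach is not made up. A row lasts 1/12 s, in which the tool goes at most 41.7 mm and 7.16 degrees, less where a joint would pass 70% of its speed; a pose out of reach is approached as far as the arm can. A call with a gripper value outside its range is refused whole. The fingers move at their own pace and stop on an object; "newtons" is the grip in N (left out, the last holds). Time passes only in rows, so rows that do not move let the fingers close. It gives the time, the measured TCP pose, the force and the opening at its end, in the units of the state.
- r.observe(): the state, without advancing time (a new reading comes with each control period).
- r.snapshot(name): name is "side" or "top" or "wrist"; returns (picture, depth): 480x640x3 uint8, red, green, blue; 480x640 float32, m along the optical axis (not along the pixel's ray), 0 where there is no reading.
- r.calibration(name): a dict with "intrinsics" (3x3 intrinsics, pixels), "extrinsics" (4x4, takes a point from world to camera coordinates); the wrist camera has in their place "mount" (4x4, takes a point from camera to tool coordinates, whose origin is the TCP and whose axes are the flange's). Camera axes: x right, y down, z forward; pixel columns grow to the right and rows downward; lengths in m; the calibration is good to about 2 mm. A picture is of the moment at which its call begins: read the wrist's pose just before it. calibration takes no time and is no camera call.
- r.job_done(): hands the job in, once; it reports no verdict.
The state is a dict: "clock": time; "joint_pos": joint angles; "joint_velocities": joint speeds; "effort": joint torques, N m; "position": TCP position; "orientation": TCP orientation; "ft_force": force on the tool from outside, world axes, zero at the start; "ft_torque": the same for the moment, N m; "width": opening from 0.0 (shut) to 1.0 (fully open).
Only numpy, scipy, OpenCV 4.12 (cv2) and the standard library are available. Lean on these libraries where they do the work, as an engineer would, in place of code of your own. Each camera call takes 0.05 s, during which the arm holds its last target. There are 200 camera calls.

## Task

Run the free-rolling artwork carriage of the copy stand along its track and bring it to rest with its pointer opposite the blade of the index clamp (within about 10 mm), within 20 seconds. Reach into its well from above and work only against the two soft sprung buffers, gently: do not touch the frame or the glass, never let the carriage strike the end stop, and leave the ink jars alone, and do not let it rebound (if it went past, ease it back at no more than 1 or 2 cm/s). When it has stood still at the mark for three seconds, withdraw and leave it standing there.

Things in the scene. Friction and masses are not known exactly. Their poses are not given: they have to be found in the camera images.
- track: Fixed grey base plate 345 x 980 x 12 mm with two steel rails. Origin at bench height under the middle line of the carriage's well, where the fingers work. +y is the direction of travel towards the end stop (grey cross block 97 mm high; the carriage strikes it at joint value 0.500); x points away from the robot, z up.
- carriage (a joint): Travel along track +y, m; 0 at the low end, 0.500 = striking the end stop. The carriage's middle is at track y = value - 0.24, x = 0. It is 410 mm long, 270 mm wide, about 1.7 kg in all (real: 25 % less to 25 % more), on very free rollers: friction 0.009 N plus 0.06 N s/m, so it coasts far. It cannot be gripped; fingers in its open well press the buffers at the well's ends.
- front_buffer_face (a point): Middle of the face of the front buffer, at the well's +y end, 81 mm above the bench; 120 mm ahead of the carriage's middle when free. A black rubber block 95 mm wide (x), 58 to 104 mm above the bench, on a soft spring: 30 N/m, 0.4 N s/m, moving mass 0.05 kg, travel 40 mm. Press it towards +y to drive the carriage.
- rear_buffer_face (a point): Middle of the face of the rear buffer, the same at the well's -y end, 120 mm behind the carriage's middle when free. It meets fingers that hold the carriage back: press it towards -y to brake. The well is 240 mm long between the free faces. The springs give back nearly all they take: the carriage bounces off fingers that stand still.
- front_buffer (a joint): Compression of the front buffer, 0 (free) to 0.040 m; force = 30 N/m times this.
- rear_buffer (a joint): Compression of the rear buffer, 0 (free) to 0.040 m; force = 30 N/m times this.
- frame: Frame fixed to the carriage, origin under its middle at bench height: grey well sides 55 to 73 mm either side of the middle in x (top at 104 mm), buffer housings 165 to 205 mm either side in y (top at 110 mm), aluminium well floor (top at 54 mm); on the far side (x 0.07 to 0.20) a comic page under glass. Not to be touched. The buffers are not part of it.
- carriage_pointer (a point): Tip of the small steel pointer blade on the carriage's near side, at the middle of its length (frame x = -0.076, y = 0), 106 mm above the bench.
- index_clamp: Dark steel clamp 24 x 34 x 88 mm fixed on the near edge of the track plate, 108 mm on the robot's side of the track's middle line, turned like the track; origin under its middle, on the plate (12 mm up). The carriage is on the mark when its pointer has y = 0 in this frame. It stands at another place along the track each time: carriage values 0.36 to 0.45.
- index_tip (a point): Tip of the clamp's steel blade, 24 mm in front (+x) of the clamp's middle, 102 mm above the bench.
- ink_jar_a: Small brown-glass ink jar, 38 mm across, 55 mm high, on the bench between robot and track, on the left; origin under its middle. To be left alone.
- ink_jar_b: Small clear-glass ink jar, 38 mm across, 55 mm high, on the bench between robot and track, on the right; origin under its middle. To be left alone.

How it is judged:
On the way, in this order (a step that is already met when the one before it is completed fails the run):
1. the carriage has been set rolling and is past joint value 0.2 (value of joint carriage above 0.2 m).
2. it stands at the mark for 2.5 s (y of carriage_pointer in the frame of index_clamp between -0.012 and 0.012 m and velocity of joint carriage between -0.01 and 0.01 m/s), for 2.5 s.
At the end, for the whole second after the job is handed in: The carriage's pointer is within 12 mm of the index blade along the track and its speed is below 10 mm/s, with the robot clear of it (all of step 2); the robot touches nothing.
It fails at once if the carriage rebounds or is thrown back (runs backwards faster than 25 mm/s) (velocity of joint carriage below -0.025 m/s).
It fails at once if the carriage strikes the end stop (value of joint carriage above 0.497 m).
It fails at once if the robot pushes on the carriage's frame or glass (contact force between any of the fingers, the arm and frame above 3 N).
It fails at once if the carriage is slammed along faster than 0.4 m/s (velocity of joint carriage above 0.4 m/s).
It fails at once if an ink jar is shifted or tipped ((distance of ink_jar_a from where it was at the start of the episode above 0.02 m or angle between ink_jar_a's own z axis and vertical above 0.4 rad) or (distance of ink_jar_b from where it was at the start of the episode above 0.02 m or angle between ink_jar_b's own z axis and vertical above 0.4 rad)).
It also fails if it takes over 34 s, if anything falls off the work surface, if the arm or the gripper's body presses on something with over 40 N, if the wrist force passes 120 N, or if a joint passes its speed limit or range.

## Working session

There is one attempt and no reset: what is moved stays moved. The work goes in short steps, Python scripts to look and compute and a tool call to move; the robot and the scene stay as the last step left them, time stands still between calls to the robot, and variables do not carry over. Pictures are saved under pics/ and viewed, about 8 in all and at most 12, crops included, and the job is handed in when it is done.

Besides the shell and the picture viewer there is one more tool, called after "Emit:" by a JSON object that holds its "method" and its "body". carry_out: Moves the arm, as the interface text tells. Its arguments: {"type":"object","properties":{"increments":{"type":"array"},"newtons":{"type":"number"}},"required":["increments"]}

```bash
mkdir -p pics; python3 - <<'E'
from workcell import r
import cv2,numpy as np
print(r.observe())
for n in("top","side"):
    p,d=r.snapshot(n); c=r.calibration(n); print(n,c)
    cv2.imwrite(f"pics/{n}0.png",p[:,:,::-1]); np.savez(f"{n}0.npz",p=p,d=d,K=c["intrinsics"],E=c["extrinsics"])
E
```

```text
{'clock': 0.0, 'joint_pos': array([ 1.11529056,  0.60015131, -0.00255028,  1.60012571,  0.00179727,
        0.9429068 , -0.07980223]), 'joint_velocities': array([ 0.00085506,  0.00044956, -0.00012836, -0.0002403 ,  0.00160546,
       -0.00069403, -0.00084963]), 'effort': array([ 5.67489005e-04, -7.76436424e+01,  1.56521101e+00, -2.58010608e+01,
        1.23662601e-02,  8.82676482e-03,  1.91777303e-05]), 'position': array([ 0.26805105, -0.67341297,  0.40379921]), 'orientation': array([ 9.82110828e-01,  1.88302125e-01, -2.17334095e-04, -7.64166713e-04]), 'ft_force': array([ 0.31185988, -0.03864539, -0.64062074]), 'ft_torque': array([-0.01847073, -0.00623685,  0.0437329 ]), 'width': 0.9977242879348247}
top {'intrinsics': array([[456.74825813,   0.        , 318.73330373],
       [  0.        , 456.74825813, 235.64427935],
       [  0.        ,   0.        ,   1.        ]]), 'extrinsics': array([[-0.00454529, -0.99983596,  0.01753247, -0.02335258],
       [-0.99096215,  0.00215303, -0.13412448,  0.459017  ],
       [ 0.13406473, -0.01798365, -0.99080939,  0.88384093],
       [ 0.        ,  0.        ,  0.        ,  1.        ]])}
side {'intrinsics': array([[609.27816697,   0.        , 322.10551865],
       [  0.        , 609.27816697, 240.31339405],
       [  0.        ,   0.        ,   1.        ]]), 'extrinsics': array([[-0.99545251, -0.09509675,  0.00555878,  0.46399056],
       [-0.05585123,  0.53537584, -0.8427653 ,  0.10098048],
       [ 0.0771682 , -0.8392433 , -0.5382525 ,  1.11056381],
       [ 0.        ,  0.        ,  0.        ,  1.        ]])}
```

View pics/top0.png

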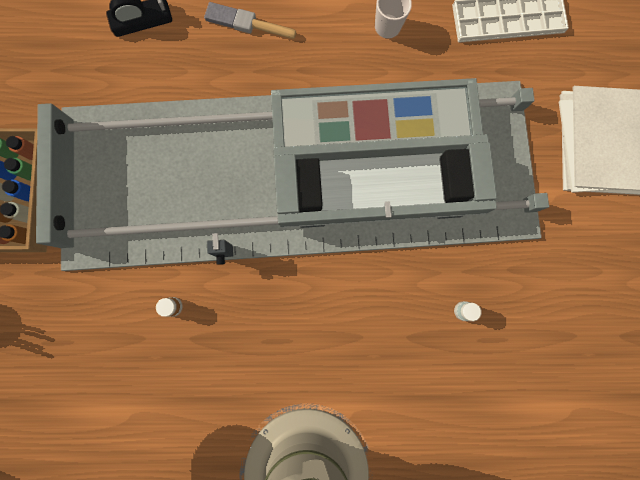

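View pics/side0.png

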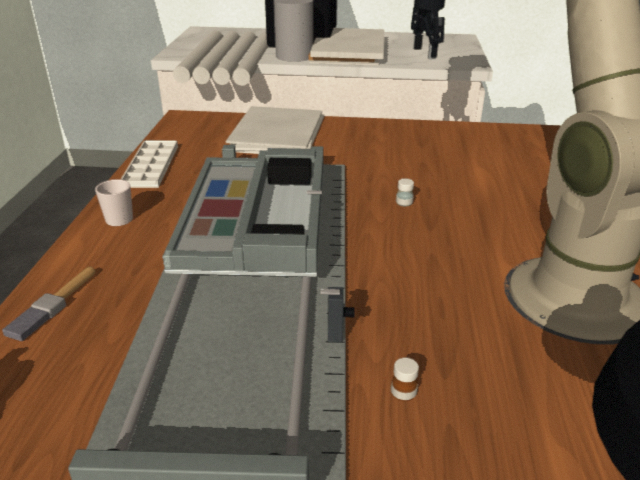

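```bash
cat > h.py <<'E'
import numpy as np,cv2
def cast(K,E,uv,z):
    R,t=E[:3,:3],E[:3,3]; C=-R.T@t
    uv=np.atleast_2d(uv).astype(float)
    d=(np.c_[uv,np.ones(len(uv))]@np.linalg.inv(K).T)@R
    return C+d*((z-C[2])/d[:,2])[:,None]
E
python3 - <<'E'
from h import *
f=np.load("top0.npz");p,K,E=f["p"],f["K"],f["E"]
m=((p.max(2)<45)).astype(np.uint8); m[:,:280]=0;m[:140]=0;m[220:]=0;m[:,500:]=0
for c in cv2.findContours(m,0,2)[0]:
    if cv2.contourArea(c)>200:
        q=cv2.boxPoints(cv2.minAreaRect(c)); print(q.round(1).tolist()); w=cast(K,E,q,.104); print(w.round(4).tolist(),w.mean(0))
print("plate",cast(K,E,[(62,270),(541,240)],.012))
print("pointer",cast(K,E,[(388,209)],.106),"tip",cast(K,E,[(217,238)],.102))
cv2.imwrite("pics/c1.png",cv2.resize(p[130:270,190:500,::-1],None,fx=2.5,fy=2.5,interpolation=2))
E
```

```text
[[295.6000061035156, 159.0], [318.8999938964844, 157.60000610351562], [322.0, 210.1999969482422], [298.79998779296875, 211.60000610351562]]
[[0.5948, 0.0194, 0.104], [0.5976, -0.0245, 0.104], [0.4967, -0.0299, 0.104], [0.4941, 0.0132, 0.104]] [ 0.54578984 -0.00544698  0.104     ]
[[438.8999938964844, 150.89999389648438], [467.79998779296875, 147.60000610351562], [473.8999938964844, 199.60000610351562], [445.1000061035156, 203.0]]
[[0.6109, -0.2526, 0.104], [0.6176, -0.308, 0.104], [0.5166, -0.3146, 0.104], [0.5102, -0.26, 0.104]] [ 0.56380241 -0.28380799  0.104     ]
plate [[ 0.39312731  0.48993788  0.012     ]
 [ 0.45147201 -0.483273    0.012     ]]
pointer [[ 0.49846687 -0.1524437   0.106     ]] tip [[0.44538344 0.16343423 0.102     ]]
```

View pics/c1.png

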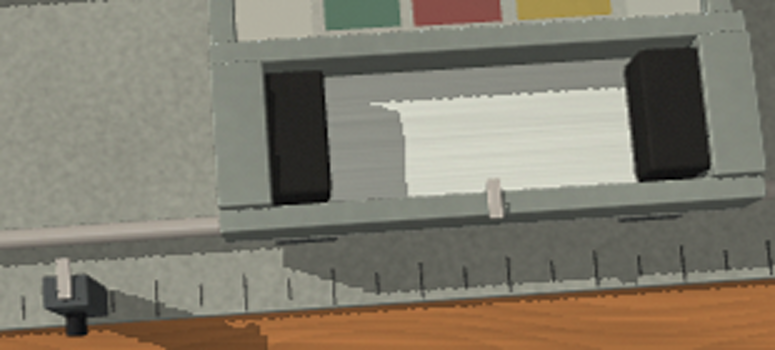

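The side and top views show the carriage near the robot's right with its pointer at about (388,213) px. The clamp blade tip is at about (215,234), and the buffers are at (309,185) and (456,175). The track yaw is about 3.4°, the carriage starts at about 0.08, and the mark is at about 0.40. Next I move in above the well with the jaws shut.

Emit:
{"method": "carry_out", "body": {"increments": [[[17,35,0,4.5,1],[17,35,0,4.5,1],[17,35,0,4.5,1],[17,35,0,4.5,1],[17,35,0,4.5,1],[17,35,0,4.5,1],[17,35,0,4.5,1],[17,35,0,4.5,1],[17,35,0,4.5,1],[17,35,0,4.5,1],[17,35,0,4.5,1],[17,35,0,4.5,1]]]}}

```text
clock: 1.1
position: [0.4724, -0.2518, 0.4046]
orientation: [0.788, 0.615, -0.0, -0.0]
ft_force: [0.6, -0.1, -0.4]
width: 0.003
```

Emit:
{"method": "carry_out", "body": {"increments": [[[16,35,-5,4,1],[16,35,-5,4,1],[16,35,-5,4,1],[16,35,-5,3,1],[16,34,-10,3,1],[0,0,-15,0,1],[0,0,-15,0,1],[0,0,0,0,1]]]}}

```text
clock: 1.77
position: [0.5515, -0.0789, 0.3421]
orientation: [0.683, 0.73, -0.001, -0.002]
ft_force: [-0.5, -0.2, -0.4]
width: -0.003
```

```bash
python3 - <<'E'
from workcell import r
from h import *
o=r.observe(); print(o["clock"],o["position"],o["orientation"],o["width"])
q=o["orientation"];print(np.degrees(2*np.arctan2(q[1],q[0])))
a,_=r.snapshot("top"); b,_=r.snapshot("side")
cv2.imwrite("pics/h1.png",np.vstack([a[60:300,:,::-1],b[100:430,:,::-1]]))
E
```

```text
1.7667 [ 0.55148934 -0.07885604  0.3420994 ] [ 0.68324676  0.73018423 -0.00132905 -0.00175671] -0.0027210834117657946
93.80397874911164
```

View pics/h1.png

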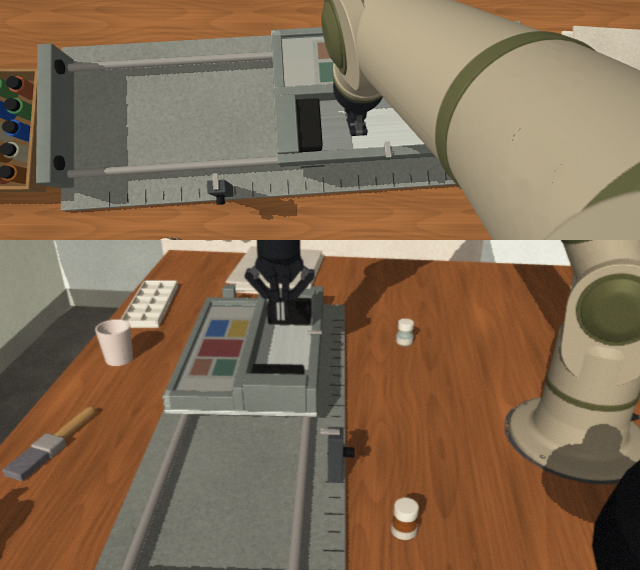

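```bash
cat > tr.py <<'E'
from workcell import r
from h import *
n=np.array([.9982,.0598,0]);u=np.array([-.0598,.9982,0]);UO=-.022
f=np.load("top0.npz");K,E=f["K"],f["E"];ref=f["p"]
P={"ptr":(378,198,22,22,.106),"corner":(270,86,26,60,.11),"near":(270,190,30,36,.107)}
def look(lo=-5,hi=200):
    o=r.observe();im,_=r.snapshot("top");out={}
    for k,(x,y,w,h,z) in P.items():
        t=ref[y:y+h,x:x+w]; x0=max(0,x-hi);y0=y-4
        S=im[y0:y+h+18,x0:x+w-lo]
        m=cv2.matchTemplate(S,t,cv2.TM_CCOEFF_NORMED);_,s,_,(a,b)=cv2.minMaxLoc(m)
        da=0
        if 0<a<m.shape[1]-1:
            l,c,q=m[b,a-1:a+2]; da=(l-q)/(2*(l-2*c+q))
        c0=np.array([x+w/2,y+h/2]);c1=np.array([x0+a+da+w/2,y0+b+h/2])
        d=(cast(K,E,c1,z)-cast(K,E,c0,z))[0]
        out[k]=(round(float(d@u),4),round(float(d@n),4),round(float(s),3))
    fy=o["position"]@u-UO
    print("t",round(o["clock"],3),"finger y",fy.round(4),"n",(o["position"]@n).round(4),"z",o["position"][2].round(4),out)
    return im
E
python3 - <<'E'
from tr import *
look()
for nm,uv,z in(("ptr tip",(388,214),.106),("blade tip",(215.2,234.5),.102)):
    w=cast(K,E,uv,z)[0];print(nm,w@u-UO,w@n)
E
```

```text
t 1.867 finger y -0.0906 n 0.5462 z 0.3444 {'ptr': (0.0, 0.0, 1.0), 'corner': (-0.0, -0.0, 1.0), 'near': (-0.0001, -0.0, 1.0)}
ptr tip -0.1591786891540209 0.4790524713212804
blade tip 0.16157415055068883 0.4610521035747792
```

Emit:
{"method": "carry_out", "body": {"increments": [[[0,0,-24,0,1],[0,0,-25,0,1],[0,0,-25,0,1],[0,0,-22,0,1],[-0.5,8,-2,0,1],[-0.5,8,0,0,1],[-0.5,8,0,0,1],[-0.3,4.5,0,0,1],[-0.3,4.5,0,0,1],[-0.3,4.5,0,0,1],[-0.3,4.5,0,0,1],[-0.3,4.5,0,0,1]]]}}

```text
clock: 2.92
position: [0.5492, -0.0328, 0.2471]
orientation: [0.684, 0.73, 0.0, 0.0]
ft_force: [-0.1, -1.2, 0.2]
width: 0.001
```

Emit:
{"method": "carry_out", "body": {"increments": [[[-0.3,4.5,0,0,1],[-0.3,4.5,0,0,1],[-0.3,4.5,0,0,1],[-0.3,4.5,0,0,1],[-0.3,4.5,0,0,1],[-0.3,4.5,0,0,1],[-0.3,4.5,0,0,1],[-0.3,4.5,0,0,1],[-0.2,3,0,0,1],[-0.1,1,0,0,1]]]}}

```text
clock: 3.75
position: [0.5464, 0.0076, 0.2467]
orientation: [0.684, 0.73, 0.0, -0.0]
ft_force: [-0.6, -0.1, -0.8]
width: 0.002
```

```bash
python3 - <<'E'
from tr import *
for i in range(4): im=look()
cv2.imwrite("pics/h2.png",im[:,:,::-1])
E
```

```text
t 3.75 finger y -0.0031 n 0.5458 z 0.2467 {'ptr': (0.0023, -0.0337, 0.783), 'corner': (0.2955, -0.0106, 0.326), 'near': (0.1013, 0.0005, 0.798)}
t 3.8 finger y -0.0032 n 0.5458 z 0.2467 {'ptr': (0.0209, -0.0326, 0.77), 'corner': (0.2955, -0.0106, 0.326), 'near': (0.1015, 0.0006, 0.803)}
t 3.85 finger y -0.0035 n 0.5458 z 0.2466 {'ptr': (-0.0064, -0.0343, 0.776), 'corner': (0.2955, -0.0106, 0.326), 'near': (0.1009, 0.0005, 0.814)}
t 3.9 finger y -0.0038 n 0.5458 z 0.2467 {'ptr': (-0.0064, -0.0343, 0.778), 'corner': (0.2955, -0.0106, 0.325), 'near': (0.0997, 0.0004, 0.824)}
```

View pics/h2.png

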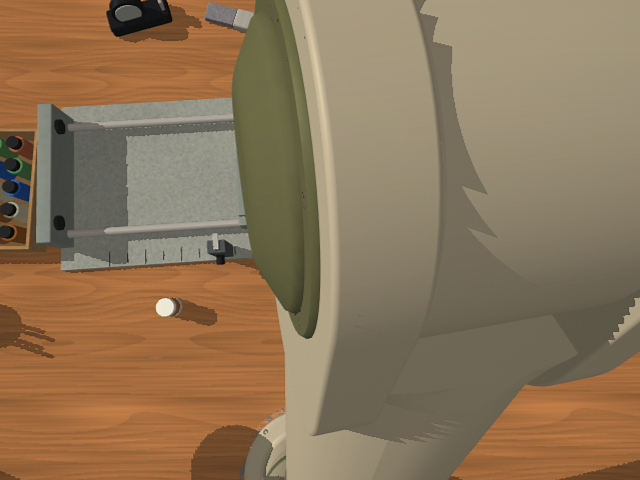

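```bash
python3 - <<'E'
from tr import *
o=r.observe();b,_=r.snapshot("side");np.save("s1.npy",b);print(o["clock"])
a=np.load("side0.npz")["p"]
for c in(210,230,280): print(c,"ref",[(y,a[y,c].tolist()) for y in range(260,278,1)][::1])
c=240;print("new",[(y,b[y,c].tolist()) for y in range(280,340,2)])
cv2.imwrite("pics/h3.png",b[100:,100:500,::-1])
E
```

```text
3.95
210 ref [(260, [121, 122, 111]), (261, [120, 123, 113]), (262, [120, 123, 114]), (263, [117, 121, 112]), (264, [115, 119, 107]), (265, [117, 121, 110]), (266, [116, 119, 109]), (267, [116, 121, 109]), (268, [116, 119, 110]), (269, [117, 123, 109]), (270, [142, 143, 134]), (271, [189, 190, 177]), (272, [197, 197, 184]), (273, [174, 173, 161]), (274, [117, 116, 106]), (275, [105, 103, 94]), (276, [107, 108, 98]), (277, [110, 112, 101])]
230 ref [(260, [115, 121, 109]), (261, [116, 121, 109]), (262, [119, 122, 112]), (263, [118, 122, 112]), (264, [116, 120, 110]), (265, [118, 122, 113]), (266, [119, 123, 111]), (267, [118, 122, 113]), (268, [115, 119, 108]), (269, [119, 121, 111]), (270, [157, 158, 145]), (271, [208, 208, 194]), (272, [193, 194, 180]), (273, [192, 191, 179]), (274, [180, 179, 166]), (275, [96, 96, 86]), (276, [106, 105, 95]), (277, [110, 111, 100])]
280 ref [(260, [117, 121, 112]), (261, [118, 120, 110]), (262, [114, 120, 109]), (263, [119, 121, 112]), (264, [115, 121, 109]), (265, [119, 122, 111]), (266, [115, 120, 109]), (267, [117, 120, 111]), (268, [115, 118, 1
[... 244 characters left out ...]
3]), (282, [126, 129, 116]), (284, [120, 124, 115]), (286, [120, 125, 113]), (288, [121, 125, 114]), (290, [115, 120, 112]), (292, [122, 125, 114]), (294, [118, 123, 112]), (296, [120, 123, 112]), (298, [179, 181, 170]), (300, [199, 201, 189]), (302, [144, 141, 131]), (304, [120, 120, 110]), (306, [118, 118, 107]), (308, [121, 120, 109]), (310, [115, 117, 107]), (312, [114, 114, 103]), (314, [116, 117, 105]), (316, [119, 119, 107]), (318, [119, 124, 109]), (320, [121, 119, 107]), (322, [122, 121, 112]), (324, [117, 117, 106]), (326, [114, 115, 105]), (328, [118, 118, 108]), (330, [116, 118, 108]), (332, [117, 115, 105]), (334, [114, 115, 104]), (336, [117, 117, 107]), (338, [117, 115, 104])]
```

View pics/h3.png

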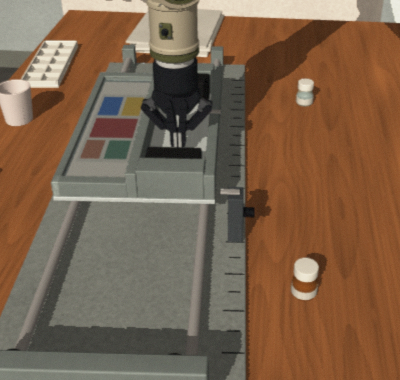

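```bash
cat > sd.py <<'E'
from tr import *
g=np.load("side0.npz");Ks,Es=g["K"],g["E"]
def edge(im,z,lo=262,hi=420):
    G=im.astype(float).sum(2)/3; pts=[]
    for c in range(205,290,3):
        d=G[lo+2:hi,c]-G[lo:hi-2,c]; S=G[lo:hi,c]>165
        k=np.argmax(S)
        if not S[k]: continue
        y=lo+k; pts.append((c,y-(G[y,c]-155)/(G[y,c]-G[y-1,c])))
    pts=np.array(pts); med=np.polyfit(pts[:,0],pts[:,1],1); e=pts[:,1]-np.polyval(med,pts[:,0])
    pts=pts[abs(e)<2]
    return np.median(cast(Ks,Es,pts,z)@u)-UO,len(pts),e.std()
from scipy.optimize import brentq
zs=brentq(lambda z:edge(g["p"],z)[0]-.045,0,.15)
y0=edge(g["p"],zs)[0]
def see(N=1):
    L=[]
    for i in range(N):
        o=r.observe();b,_=r.snapshot("side");e=edge(b,zs); L.append((o["clock"],e[0]-y0))
        print("t %.3f fing %.4f | disp %.4f"%(o["clock"],o["position"]@u-UO,e[0]-y0),e[1:])
    return b,np.array(L)
E
python3 - <<'E'
from sd import *
print("zs",zs,"t3.95",edge(np.load("s1.npy"),zs)[0]-y0)
see(2)
E
```

```text
zs 0.053910172768770845 t3.95 0.07710529702346396
t 4.000 fing -0.0041 | disp 0.0820 (29, np.float64(0.12516538477861872))
t 4.050 fing -0.0041 | disp 0.0870 (29, np.float64(0.10668655105859287))
```

Emit:
{"method": "carry_out", "body": {"increments": [[[0,0,0,0,1],[0,0,0,0,1],[0,0,0,0,1],[0,0,0,0,1],[0,0,0,0,1],[0,0,0,0,1],[0,0,0,0,1],[0,0,0,0,1],[0,0,0,0,1],[0,0,0,0,1],[0,0,0,0,1],[0,0,0,0,1]]]}}

```text
clock: 5.1
position: [0.5464, 0.0069, 0.2467]
orientation: [0.684, 0.73, 0.0, 0.0]
ft_force: [-0.5, 0.4, -0.6]
width: 0.003
```

```bash
python3 - <<'E'
from sd import *
_,L=see(2)
cv2.imwrite("pics/h4.png",_[100:,100:500,::-1])
E
```

```text
t 5.100 fing -0.0038 | disp nan (0, np.float64(nan))
t 5.150 fing -0.0038 | disp nan (0, np.float64(nan))sd.py:9: RuntimeWarning: divide by zero encountered in scalar divide
  y=lo+k; pts.append((c,y-(G[y,c]-155)/(G[y,c]-G[y-1,c])))
  return _methods._mean(a, axis=axis, dtype=dtype,
  ret = ret.dtype.type(ret / rcount)
```

```bash
python3 - <<'E'
from sd import *
c=cv2.imread("pics/h4.png")[:,:,::-1]; b=np.zeros((480,640,3),np.uint8); b[100:,100:500]=c
for lo in(305,312,320): 
    e=edge(b,zs,lo); print(lo,e[0]-y0,e[1:])
print([(y,b[y,240].mean().round()) for y in range(300,360,2)])
E
```

```text
305 0.19165104149918383 (29, np.float64(0.11186087147451447))
312 0.19165104149918383 (29, np.float64(0.11186087147451447))
320 0.19165104149918383 (29, np.float64(0.11186087147451447))
[(300, np.float64(54.0)), (302, np.float64(103.0)), (304, np.float64(103.0)), (306, np.float64(101.0)), (308, np.float64(100.0)), (310, np.float64(106.0)), (312, np.float64(101.0)), (314, np.float64(103.0)), (316, np.float64(117.0)), (318, np.float64(131.0)), (320, np.float64(122.0)), (322, np.float64(123.0)), (324, np.float64(121.0)), (326, np.float64(120.0)), (328, np.float64(123.0)), (330, np.float64(121.0)), (332, np.float64(117.0)), (334, np.float64(119.0)), (336, np.float64(118.0)), (338, np.float64(119.0)), (340, np.float64(119.0)), (342, np.float64(119.0)), (344, np.float64(120.0)), (346, np.float64(205.0)), (348, np.float64(192.0)), (350, np.float64(122.0)), (352, np.float64(113.0)), (354, np.float64(116.0)), (356, np.float64(116.0)), (358, np.float64(116.0))]
```

Emit:
{"method": "carry_out", "body": {"increments": [[[0,0,0,0,1],[0,0,0,0,1],[0,0,0,0,1],[0,0,0,0,1],[0,0,0,0,1],[-0.2,3.3,0,0,1],[-0.2,3.3,0,0,1],[-0.2,3.3,0,0,1],[-0.2,3.3,0,0,1],[-0.2,3.3,0,0,1],[-0.2,3.3,0,0,1],[-0.2,3.3,0,0,1]]]}}

```text
clock: 6.2
position: [0.545, 0.0305, 0.2467]
orientation: [0.684, 0.73, -0.0, 0.0]
ft_force: [-0.2, 0.2, 0.5]
width: 0.005
```

Emit:
{"method": "carry_out", "body": {"increments": [[[-0.2,3.3,0,0,1],[-0.2,3.3,0,0,1],[-0.2,3.3,0,0,1],[-0.2,3.3,0,0,1],[-0.2,3.3,0,0,1],[-0.2,3.3,0,0,1],[-0.2,3.3,0,0,1],[-0.2,3.3,0,0,1],[-0.2,3.3,0,0,1],[-0.2,3.3,0,0,1],[-0.2,3.3,0,0,1]]]}}

```text
clock: 7.12
position: [0.5428, 0.0666, 0.2467]
orientation: [0.684, 0.73, 0.0, 0.0]
ft_force: [0.8, -0.8, -1.2]
width: 0.0
```

```bash
sed -i 's/e=edge(b,zs)/e=edge(b,zs,380,475)/' sd.py; python3 - <<'E'
from sd import *
b,L=see(2)
np.save("s2.npy",b);cv2.imwrite("pics/h5.png",b[100:,100:500,::-1])
print([(y,int(b[y,240].mean())) for y in range(370,470,2)])
E
```

```text
t 7.117 fing 0.0560 | disp 0.3214 (29, np.float64(0.35674026718607676))
t 7.167 fing 0.0567 | disp 0.3215 (29, np.float64(0.3649714139076618))
[(370, 103), (372, 105), (374, 106), (376, 107), (378, 107), (380, 108), (382, 127), (384, 135), (386, 128), (388, 129), (390, 124), (392, 123), (394, 124), (396, 124), (398, 126), (400, 126), (402, 125), (404, 120), (406, 124), (408, 122), (410, 121), (412, 152), (414, 199), (416, 189), (418, 121), (420, 116), (422, 114), (424, 117), (426, 118), (428, 73), (430, 66), (432, 62), (434, 70), (436, 68), (438, 65), (440, 68), (442, 69), (444, 65), (446, 69), (448, 73), (450, 67), (452, 69), (454, 82), (456, 100), (458, 105), (460, 103), (462, 103), (464, 108), (466, 107), (468, 110)]
```

View pics/h5.png

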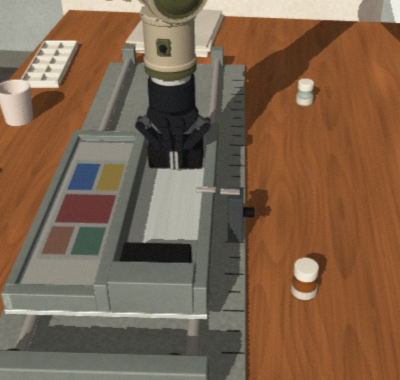

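The picture shows the pointer at about (205,190) in the crop, right opposite the blade at about (228,191), and the carriage is still. I'll ease the fingers into the middle of the well and wait.

Emit:
{"method": "carry_out", "body": {"increments": [[[-0.3,5,0,0,1],[-0.6,10,0,0,1],[-0.6,10,0,0,1],[-0.6,10,0,0,1],[-0.6,10,0,0,1],[-0.3,5,0,0,1]]]}}

```text
clock: 7.72
position: [0.5396, 0.1186, 0.2467]
orientation: [0.683, 0.73, 0.0, -0.0]
ft_force: [-0.9, 0.6, 0.1]
width: 0.0
```

```bash
python3 - <<'E'
from sd import *
see(2)
E
```

```text
t 7.717 fing 0.1081 | disp 0.3216 (29, np.float64(0.37210963296720195))
t 7.767 fing 0.1086 | disp 0.3214 (29, np.float64(0.36496194388417674))
```

Emit:
{"method": "carry_out", "body": {"increments": [[[0,0,0,0,1],[0,0,0,0,1],[0,0,0,0,1],[0,0,0,0,1],[0,0,0,0,1],[0,0,0,0,1],[0,0,0,0,1],[0,0,0,0,1],[0,0,0,0,1],[0,0,0,0,1],[0,0,0,0,1],[0,0,0,0,1]]]}}

```text
clock: 8.82
position: [0.5398, 0.1163, 0.2467]
orientation: [0.684, 0.73, -0.0, 0.0]
ft_force: [-0.3, 0.6, -0.0]
width: 0.002
```

Emit:
{"method": "carry_out", "body": {"increments": [[[0,0,0,0,1],[0,0,0,0,1],[0,0,0,0,1],[0,0,0,0,1],[0,0,0,0,1],[0,0,0,0,1],[0,0,0,0,1],[0,0,0,0,1],[0,0,0,0,1],[0,0,0,0,1],[0,0,0,0,1],[0,0,0,0,1]]]}}

```text
clock: 9.82
position: [0.5398, 0.1163, 0.2467]
orientation: [0.684, 0.73, 0.0, 0.0]
ft_force: [0.2, -0.0, -0.7]
width: 0.003
```

Emit:
{"method": "carry_out", "body": {"increments": [[[0,0,0,0,1],[0,0,0,0,1],[0,0,0,0,1],[0,0,0,0,1],[0,0,0,0,1],[0,0,0,0,1],[0,0,0,0,1],[0,0,0,0,1],[0,0,0,0,1],[0,0,0,0,1],[0,0,0,0,1],[0,0,0,0,1]]]}}

```text
clock: 10.82
position: [0.5398, 0.1163, 0.2467]
orientation: [0.684, 0.73, -0.0, 0.0]
ft_force: [-0.4, 0.8, 0.1]
width: -0.0
```

Emit:
{"method": "carry_out", "body": {"increments": [[[0,0,10,0,1],[0,0,15,0,1],[0,0,20,0,1],[0,0,20,0,1],[0,0,20,0,1],[0,0,20,0,1],[0,0,20,0,1],[0,0,10,0,1],[0,0,0,0,1],[0,0,0,0,1]]]}}

```text
clock: 11.65
position: [0.5396, 0.1161, 0.3819]
orientation: [0.684, 0.73, 0.0, 0.0]
ft_force: [-1.1, 0.4, -0.1]
width: 0.001
```

```bash
python3 - <<'E'
from sd import *
b,_=see(2)
cv2.imwrite("pics/h6.png",b[100:,100:500,::-1])
print(r.observe()["position"])
E
```

```text
t 11.650 fing 0.1057 | disp 0.3215 (29, np.float64(0.356399960886955))
t 11.700 fing 0.1056 | disp 0.3214 (29, np.float64(0.3689069182826028))
[0.53946729 0.11610565 0.3807301 ]
```

View pics/h6.png

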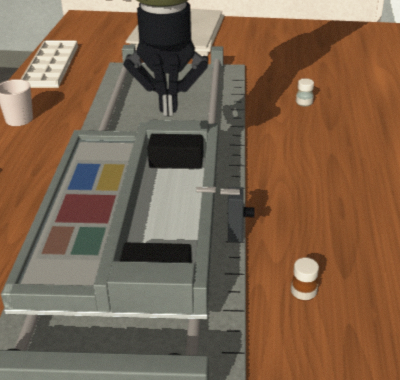

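The pointer, at about (205,189), stands opposite the blade, at about (230,191). The gripper is well above the carriage and both jars are undisturbed.

```bash
python3 -c "
from workcell import r
print(r.job_done())"
```

```text
the job is handed in; nothing more can be done
None
```

The carriage is standing at the mark with the gripper withdrawn, and I handed the job in at about 11.7 s on the robot's clock.

**What I did:** I reached into the well with shut fingers and pressed the front buffer at about 54 mm/s, so the carriage rolled at about 0.1 m/s. The rear buffer then met fingers moving ahead at about half the carriage's speed, which took out its motion without a rebound. I waited over 3 s before lifting the fingers clear.

**Last checks:**
- **Position:** the carriage moved 321.5 mm, against 320.7 mm measured to the blade. The final side picture shows the pointer opposite the blade.
- **Rest:** its travel read 321.4 to 321.6 mm in every side picture from 7.1 s to 11.7 s, within measuring noise.
- **Clearance:** the fingertips ended about 0.1 m above the carriage, and both jars looked unmoved.

**Checks that failed:** tracking in the top camera failed because the arm hid the carriage, so I switched to the side camera. One side reading at 5.1 s came back empty because the edge search started too high in the picture, and I re-measured it from the saved picture.

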